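# Hang the ink-jar rack on its screws and put the mixed jar away

### The job

Hang the wooden jar rack on the two screw heads of the plywood backboard: pass both keyholes over the heads, then pull the rack down until it is locked fully home. Then gently stand the white-lidded ink jar upright on the rack's top deck, in either bay. Leave the two black-lidded jars where they are.

Things in the scene. Friction and masses are not known exactly. Their poses are not given: they have to be found in the camera images.
- rack_grip (a point): Light wooden jar rack, 156 wide (y), 78 deep (x), 130 high, 0.3 to 0.5 kg, standing upright. Point: middle of the grip tab on its centre divider, 112 above its underside; tab 8 thick (y), 42 deep (x), its top 18 above this point, free on both sides down to the deck 32 below. Rack axes: x to its back, y to its left, z up. Its flat back face is 39 behind (+x) this point
- rack_seat (a point): On the rack's back face, 25.25 above rack_holes (48.75 below rack_grip, 63.25 above the underside): lies on the screws point when the rack hangs fully home, shanks at the top of the slots. Axes as rack_grip
- rack_deck (a point): Centre of the rack's top deck, on its upper surface, 80 above the underside, 1 in front of and 32 below rack_grip. Axes as rack_grip. The divider, 8 thick, splits the deck into two bays, each 70 wide (y) and 68 deep (x), centred 39 left and right of this point, with a lip 6 high round them
- screws (a point): Point on the front face of a fixed upright plywood backboard (360 wide, 166 high), midway between its two pan-head screws, 148 above the table, 18 below the board's top. Axes: x into the board, y left along it, z up; a hung rack's axes are parallel to these. Screws 95 left and right of here: shank 7.5 diameter, 8.5 long out of the face (-x), then the head, 15 diameter, 5 thick
- white_jar_center (a point): Ink jar with a white lid and violet-blue bands, 55 diameter, 55 high, about 0.16 kg, standing upright on the table; its centre, z up along its axis. The lid takes the upper 14 and does not turn
- yellow_jar_center (a point): Ink jar with a black lid and yellow bands, 55 diameter and high, standing on the table; its centre. To be left alone
- teal_jar_center (a point): Ink jar with a black lid and dark teal bands, 55 diameter and high, standing on the table; its centre. To be left alone
- rack_holes (a point): On the rack's back face, midway between the centres of its two keyholes' round holes (22 diameter), 38 above the underside. They are 95 left and right of here, in steel ears 6 thick, flush with the back (224 wide over both ears); from each a slot 10 wide runs up and ends 29 above here. Axes as rack_grip: 39 behind (+x) and 74 below it
- white_jar: The same white-lidded jar; this is the centre of its underside, 27.5 below its centre
Mind the look-alikes: they are no part of the job. Of the things that look like the white_jar, take the one that is nearest to the robot's base at the start.

How it is judged:
By the outcome, as a careful person would: the job done as asked, in the order asked, and still so for the second after the job is handed in, with the robot touching nothing.
It also fails if it takes over 58 s, if anything falls off the work surface, if the arm or the gripper's body presses on something with over 40 N, if the wrist force passes 120 N, or if a joint passes its speed limit or range.

### The arm

A 6-joint arm with a two-finger parallel gripper is mounted at the origin on a cart in front of the work surface, level with it; the furniture and walls round the work are solid. World frame = base frame: x ahead of the robot, y to its left, z up, the work surface at z = 0. Lengths are in m, angles in rad, forces in N, time in s.
With the tool pointing down it reaches from about 0.4 to 0.825 m from the base axis. Payload 7 kg.
Tool frame: the origin (TCP) lies at the very end of the fingers, on their centre line; the grasp point (between the pads) lies 19 mm behind it; z points along the fingers, x is the direction in which the jaws open and shut, and the axes are right-handed (so a half turn about z gives the same grasp; the last joint's range is limited). The gripper opens to 88 mm and grips with 3 to 60 N. Pads are 19 mm wide; open, the fingers measure 130 mm over their backs; the gripper's body (78 mm by 193 mm) begins 47 mm behind the grasp point.
Start: joints at [-0.878, 0.359, 0.012, 0, -1.224, -0.288], TCP at [0.266, -0.62, 0.227] pointing down, gripper open.
Joint ranges: [-3.07, 3.07], [-1.43, 2.12], [-1.02, 1.25], [-3.03, 1.67], [-3.05, -0], [-3.03, 3.03]. Speed limits (rad/s): [2.39, 2.39, 3.01, 3.14, 3.14, 3.14].

### API

Orientations are given as [roll, pitch, yaw] about the fixed x, y, z axes, in that order (R = Rz(yaw) Ry(pitch) Rx(roll)).
In Python, from station import telemetry, grab_frame, arm, regions_of, pinpoint gives the robot as it stands. The module is installed in compiled form; this text tells all that it offers.
- The arm moves only by the shell command python3 -m inch 'ROWS' [FORCE]. ROWS is text: rows parted by semicolons, each of 7 numbers parted by spaces: the opening, from 0 (shut) to 1 (fully open), then the shift along the world's x, y, z in cm, then the turn, a rotation vector about the world's x, y, z in degrees. A call has 1 to 12 rows; each row is the pose to reach, as a shift and turn from the pose measured when the call began; what a row does not reach only later rows make up. A row lasts 1/8 s, in which the tool goes at most 62.5 mm and 10.7 degrees, less where a joint would pass 70% of its speed; a pose out of reach is approached as far as the arm can. A call with a gripper value outside its range is refused whole. The fingers move at their own pace and stop on an object; FORCE is the grip in N (left out, the last holds). Time passes only in rows, so rows that repeat a pose let the fingers close. It gives the time, the measured TCP pose, the force and the opening at its end, in the units of the state.
- telemetry.get_state(): the state, without advancing time (a new reading comes with each control period).
- grab_frame(name): name is "side" or "top" or "wrist"; returns a dict with "pixels" (420x560x3 uint8, red, green, blue), "fx", "fy", "cx", "cy" (pixels), "dist_coeffs" ([k1, k2, p1, p2, k3] as OpenCV has them; the pictures are not rectified), "R" (3x3) and "t" (3): a world point X has camera coordinates R X + t. Camera axes: x right, y down, z forward; pixel columns grow to the right and rows downward; lengths in m; the calibration is good to about 2 mm. A picture is of the moment at which its call begins. There is no depth.
- arm.job_done(): hands the job in, once; it reports no verdict.
Trained networks look in the newest picture that a camera, given by its name, has taken for a name from the list of things; names that differ only in an ending like _2 or _b are one class to them, and where a whole thing is asked for, a point or a joint stands for the part that bears it (a point fixed in the world has none). Each returns a list of dicts, best first, with "p" (0 to 1); they miss things now and then, are a little off and sometimes report something else, mostly with a low value. They report only what shows in the picture. A call takes as long as a camera call. They do not tell look-alikes from the thing itself.
- regions_of(camera, name): "pixels" (420x560 bool, what is visible of it) and "bbox" ([left, top, right, bottom] in pixels, round what is visible of it).
- pinpoint(camera, name): "location" ([column, row] in pixels: a listed point, or the origin of a listed thing).
The state is a dict: "t": time; "q": joint angles; "qd": joint speeds; "joint_efforts": joint torques, N m; "eef_pos": TCP position; "ee_rot": TCP orientation; "force": force on the tool from outside, world axes, zero at the start; "moment": the same for the moment, N m; "width": finger opening in m.
Only numpy, scipy, OpenCV 4.12 (cv2) and the standard library are available. Lean on these libraries where they do the work, as an engineer would, in place of code of your own. Each camera call takes 0.05 s, during which the arm holds its last target. There are 200 camera calls.

## Working session

There is one attempt and no reset: what is moved stays moved. The work goes in short steps, Python scripts to look and compute and a shell command to move; the robot and the scene stay as the last step left them, time stands still between calls to the robot, and variables do not carry over. Pictures are saved under pics/ and viewed, about 8 in all and at most 12, crops included, and the job is handed in when it is done.

```bash
mkdir -p pics; cat > h.py <<'E'
import numpy as np, cv2
from station import telemetry, grab_frame, arm, regions_of, pinpoint
def K(f): return np.array([[f['fx'],0,f['cx']],[0,f['fy'],f['cy']],[0,0,1]]),np.array(f['dist_coeffs'],float)
def ray(f,px):
    k,d=K(f); u=cv2.undistortPoints(np.array([[px]],float),k,d)[0,0]
    R=np.array(f['R']); t=np.array(f['t']); return -R.T@t, R.T@np.array([u[0],u[1],1])
def atz(f,px,z):
    o,d=ray(f,px); return o+d*(z-o[2])/d[2]
def tri(obs):
    A=np.zeros((3,3));b=np.zeros(3)
    for f,px in obs:
        o,d=ray(f,px); d=d/np.linalg.norm(d); P=np.eye(3)-np.outer(d,d); A+=P;b+=P@o
    X=np.linalg.solve(A,b)
    r=[np.linalg.norm(proj(f,X)-px) for f,px in obs]
    return X,r
def proj(f,X):
    k,d=K(f); R=np.array(f['R'],float); t=np.array(f['t'],float)
    return cv2.projectPoints(np.array([X],float),cv2.Rodrigues(R)[0],t,k,d)[0][0,0]
def save(f,name): cv2.imwrite('pics/'+name,cv2.cvtColor(f['pixels'],cv2.COLOR_RGB2BGR))
E
python3 - <<'E'
from h import *
np.set_printoptions(precision=4,suppress=True)
F={}
for c in ['side','top','wrist']:
    F[c]=grab_frame(c); print(c,'cam at',ray(F[c],(280,210)))
a=np.hstack([F['side']['pixels'],F['top']['pixels']])
cv2.imwrite('pics/a_side.png',F['side']['pixels'][...,::-1]);cv2.imwrite('pics/a_top.png',F['top']['pixels'][...,::-1])
for n in ['rack_grip','rack_seat','rack_deck','screws','white_jar_center','yellow_jar_center','teal_jar_center','rack_holes','white_jar']:
    for c in F:
        print(n,c,[(np.round(r['location'],1).tolist(),round(r['p'],2)) for r in pinpoint(c,n)][:4])
print(telemetry.get_state())
E
```

```text
side cam at (array([0.4562, 1.1081, 0.7813]), array([ 0.0694, -0.8392, -0.5394]))
top cam at (array([0.4748, 0.0578, 1.1631]), array([ 0.0875, -0.014 , -0.9961]))
wrist cam at (array([ 0.1976, -0.6499,  0.3831]), array([ 0.2375,  0.1249, -0.9635]))
rack_grip side [([308.3, 160.5], 0.98)]
rack_grip top [([414.1, 252.6], 0.96)]
rack_grip wrist []
rack_seat side [([295.6, 170.9], 0.81), ([246.2, 192.8], 0.51)]
rack_seat top [([407.6, 234.8], 0.73)]
rack_seat wrist []
rack_deck side [([306.2, 167.8], 0.57)]
rack_deck top [([412.3, 247.3], 0.96)]
rack_deck wrist []
screws side [([247.9, 190.4], 0.59), ([308.2, 257.6], 0.25)]
screws top [([287.3, 171.4], 0.82)]
screws wrist []
white_jar_center side [([266.8, 263.4], 0.78), ([223.1, 325.0], 0.66), ([308.4, 251.6], 0.63), ([242.6, 288.8], 0.61)]
white_jar_center top [([174.9, 197.0], 0.87), ([239.0, 255.1], 0.77), ([131.0, 181.5], 0.62)]
white_jar_center wrist []
yellow_jar_center side [([306.5, 256.3], 0.36)]
yellow_jar_center top [([185.0, 260.3], 0.64)]
yellow_jar_center wrist []
teal_jar_center side [([277.2, 299.6], 0.83)]
teal_jar_cent
[... 171 characters left out ...]
les wrist []
white_jar side [([242.4, 296.8], 0.76), ([273.8, 270.7], 0.74), ([308.1, 257.3], 0.6), ([227.9, 329.0], 0.6)]
white_jar top [([213.5, 212.5], 0.91), ([239.1, 252.4], 0.81), ([177.1, 197.0], 0.78), ([139.9, 186.7], 0.63)]
white_jar wrist []
{'t': 1.5, 'q': array([-0.8779,  0.3586,  0.0119,  0.    , -1.2241, -0.2881]), 'qd': array([-0.0002,  0.    , -0.0001, -0.0013,  0.0003,  0.0008]), 'joint_efforts': array([ -0.001 , -58.2372,  29.3294,   7.0024,   0.0125,   0.0001]), 'eef_pos': array([ 0.2658, -0.6204,  0.2265]), 'ee_rot': array([-3.1416, -0.    ,  1.9756]), 'force': array([ 0.692 ,  0.7921, -0.1988]), 'moment': array([-0.0355, -0.0052, -0.0101]), 'width': 0.08733138753177318}
```

View pics/a_side.png

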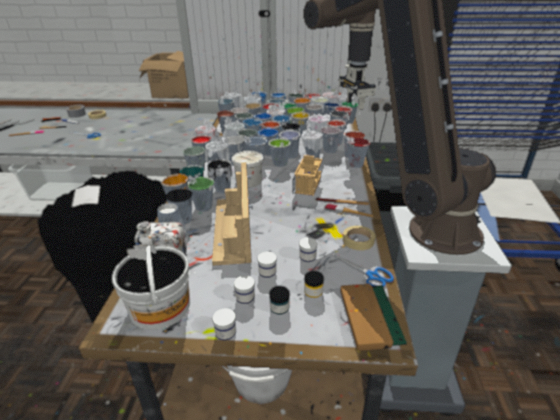

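View pics/a_top.png

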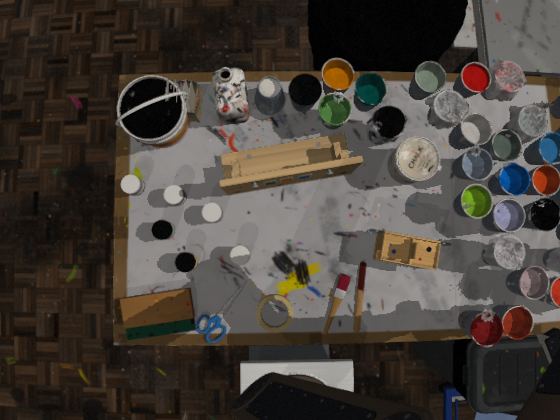

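```bash
python3 - <<'E'
from h import *
np.set_printoptions(precision=4,suppress=True)
s=grab_frame('side');t=grab_frame('top')
for n,a,b in [('grip',(308.3,160.5),(414.1,252.6)),('deck',(306.2,167.8),(412.3,247.3)),('seat',(295.6,170.9),(407.6,234.8)),('screws',(247.9,190.4),(287.3,171.4)),('jarNear',(308.4,251.6),(239,255.1)),('j2',(266.8,263.4),(212,212)),('j3',(242.6,288.8),(174.9,197)),('j4',(223,325),(131,181.5)),('teal',(277.2,299.6),(163,225.8)),('yel',(314,285),(185,260.3))]:
    X,r=tri([(s,a),(t,b)]); print(n,X,np.round(r,1),'dist',np.hypot(X[0],X[1]).round(3))
def crop(f,x0,y0,w,h,k): return cv2.resize(f['pixels'][y0:y0+h,x0:x0+w],None,fx=k,fy=k,interpolation=cv2.INTER_CUBIC)
A=crop(s,195,140,135,100,3)[:300,:400]
B=crop(t,360,210,100,75,4)
C=crop(s,205,230,130,110,3)[:300,:400]
D=crop(t,205,120,180,90,400/180)
g=np.zeros((600,800,3),np.uint8)
for im,(y,x) in zip([A,B,C,D],[(0,0),(0,400),(300,0),(300,400)]): g[y:y+min(300,im.shape[0]),x:x+min(400,im.shape[1])]=im[:300,:400]
cv2.imwrite('pics/b.png',g[...,::-1])
E
```

```text
grip [ 0.4557 -0.3047  0.1062] [0.9 1.4] dist 0.548
deck [ 0.4663 -0.3126  0.0704] [0.1 0.2] dist 0.561
seat [ 0.5041 -0.3041  0.06  ] [1.1 1.6] dist 0.589
screws [0.653  0.0238 0.1556] [2.  2.5] dist 0.653
jarNear [0.4508 0.1566 0.0226] [0.1 0.1] dist 0.477
j2 [0.5702 0.2298 0.0324] [0.2 0.2] dist 0.615
j3 [0.619  0.3348 0.0301] [1.8 1.8] dist 0.704
j4 [0.6561 0.4597 0.0301] [1.5 1.3] dist 0.801
teal [0.5314 0.3672 0.0288] [1.1 1. ] dist 0.646
yel [0.4359 0.3057 0.027 ] [0.9 0.9] dist 0.532
```

View pics/b.png

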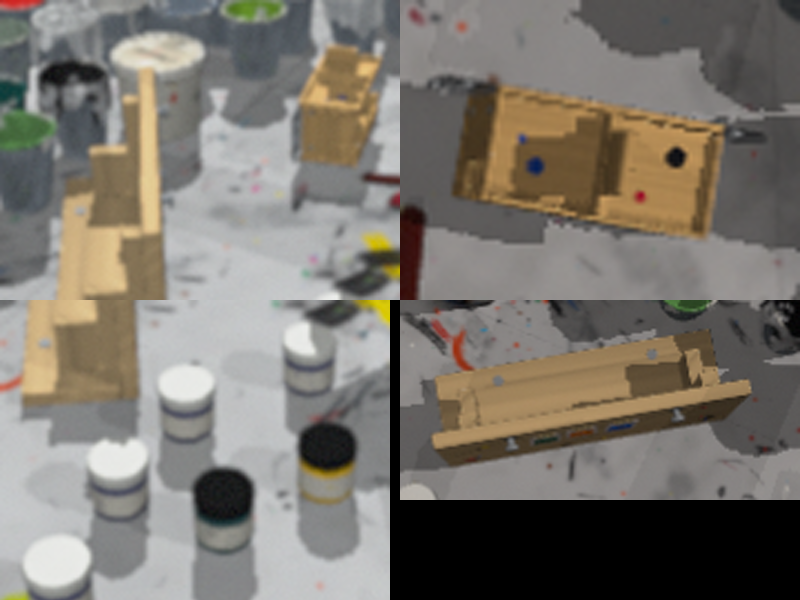

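Candidates for the white jar (side-view pixels): white lids at (308,250), (267,263), (243,289), (224,324). The nearest to the base is (308,250), at a distance of 0.477 m, and the close crop shows a white lid and violet bands. The black lids at (277,300) and (314,285) are the teal and yellow jars. The rack stands at about (0.456, -0.305) with its ears and back away from the robot. The screw heads show on the board's robot-facing side.

```bash
python3 -m inch '0.6 3 6 5 0 0 -8; 0.6 6 12 7 0 0 -16; 0.6 8 18 7 0 0 -24; 0.6 9 23 7 0 0 -33; 0.6 10 28 7 0 0 -33; 0.6 11 32 7 0 0 -33; 0.6 11 32 7 0 0 -33; 0.6 11 32 7 0 0 -33'
python3 - <<'E'
from h import *
np.set_printoptions(precision=4,suppress=True)
w=grab_frame('wrist'); save(w,'w1.png'); s=grab_frame('side'); t=grab_frame('top')
import pickle; pickle.dump((w,s,t),open('f1.pkl','wb'))
print(telemetry.get_state()['eef_pos'],w['fx'],s['fx'],t['fx'])
for n in ['rack_grip','rack_deck','rack_seat','rack_holes']:
    obs=[]
    for c,f in (('wrist',w),('side',s),('top',t)):
        r=pinpoint(c,n)
        print(n,c,[(np.round(q['location'],1),round(q['p'],2)) for q in r[:2]])
        if r and r[0]['p']>.5: obs.append((f,np.array(r[0]['location'])))
    if len(obs)>1: print(tri(obs))
E
```

```text
t: 2.6
eef_pos: [0.376, -0.3004, 0.2969]
ee_rot: [3.141, 0.0, 1.401]
force: [-0.4, -0.5, -0.2]
width: 0.0529
[ 0.3756 -0.3012  0.2963] 321.08847007706225 397.97239012468674 411.0029927990573
rack_grip wrist [(array([284. , 262.9]), 0.62)]
rack_grip side [(array([309.9, 158.2]), 0.74)]
rack_grip top [(array([414.3, 253. ]), 0.62), (array([291.5, 174.5]), 0.44)]
(array([ 0.4541, -0.3018,  0.1192]), [np.float64(3.7430071089437145), np.float64(0.4669099822572476), np.float64(1.1047010402313875)])
rack_deck wrist [(array([284.4, 249.9]), 0.93)]
rack_deck side [(array([309.2, 163.6]), 0.93)]
rack_deck top [(array([411.9, 251.1]), 0.71)]
(array([ 0.455 , -0.3024,  0.0936]), [np.float64(1.4641150923964037), np.float64(0.13456495449863515), np.float64(0.49529125388421513)])
rack_seat wrist [(array([278.1, 271.8]), 0.82)]
rack_seat side [(array([296.2, 173.6]), 0.74)]
rack_seat top [(array([408. , 237.1]), 0.62)]
(array([ 0.5016, -0.3136,  0.044 ]), [np.float64(3.500565475963836), np.float64(1.179237816123118), np.float64(2.9996864178164957)])
rack_holes wrist []
rack_holes side [(array([298.9, 173.8]), 0.62)]
rack_holes top []
```

View pics/w1.png

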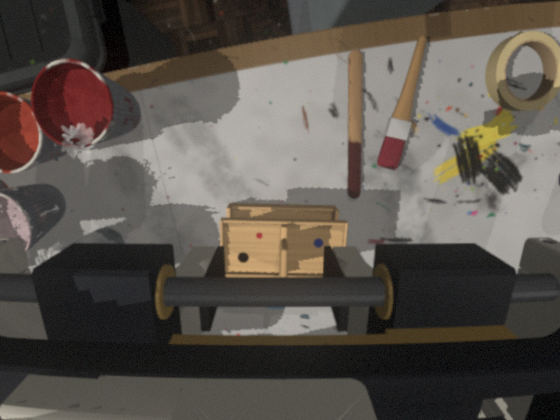

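```bash
python3 -m inch '0.6 4 0 2 0 0 0; 0.6 8 0 2 0 0 0; 0.6 13 0 2 0 0 0; 0.6 15 0 2 0 0 0; 0.6 15 0 2 0 0 0;0.6 15 0 2 0 0 0'
python3 - <<'E'
from h import *
np.set_printoptions(precision=4,suppress=True)
import pickle
w0,s,t=pickle.load(open('f1.pkl','rb'))
a,b=atz(w0,(222,220),.086),atz(w0,(347,222),.086); print(a,b,np.linalg.norm(a-b),np.degrees(np.arctan2(-(b-a)[0],(b-a)[1])))
w=grab_frame('wrist'); pickle.dump(w,open('f2.pkl','wb'))
for n in ['rack_grip','rack_deck','rack_seat','rack_holes']:
    r=pinpoint('wrist',n); print(n,[(np.round(q['location'],1),round(q['p'],2)) for q in r[:2]])
    z={'rack_grip':.112,'rack_deck':.08,'rack_seat':.063,'rack_holes':.038}[n]
    if r: print(atz(w,r[0]['location'],z))
cv2.imwrite('pics/w2.png',cv2.resize(w['pixels'][0:300,130:530],None,fx=2,fy=2,interpolation=cv2.INTER_CUBIC)[...,::-1])
E
```

```text
t: 4.1
eef_pos: [0.5251, -0.3004, 0.3166]
ee_rot: [-3.141, -0.0, 1.4]
force: [-0.4, -0.7, 0.8]
width: 0.0527
[ 0.4058 -0.3695  0.086 ] [ 0.4337 -0.2213  0.086 ] 0.15076941069159014 -10.677406532090616
rack_grip [(array([261.9, 127. ]), 0.97)]
[ 0.4559 -0.3025  0.112 ]
rack_deck [(array([261.3, 126.3]), 0.82)]
[ 0.4553 -0.3042  0.08  ]
rack_seat [(array([260.3, 160.4]), 0.59)]
[ 0.497  -0.3137  0.063 ]
rack_holes []
```

View pics/w2.png

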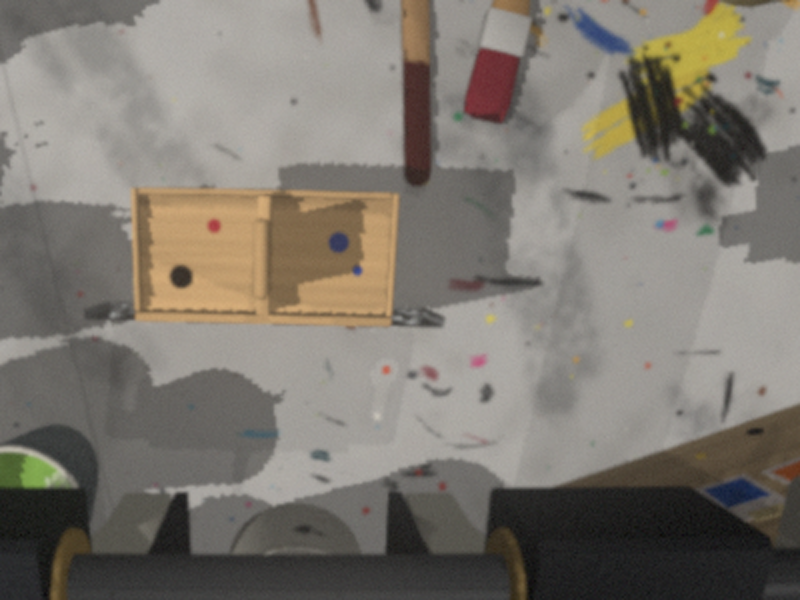

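```bash
python3 - <<'E'
from h import *
np.set_printoptions(precision=4,suppress=True)
import pickle
w=pickle.load(open('f2.pkl','rb'))
P=[atz(w,(x/2+130,y/2),.086) for x,y in [(133,188),(399,193),(393,326),(136,323)]]
print(P)
c=np.mean(P,0);print('centre',c)
for i,j in ((0,1),(3,2)):
    d=P[j]-P[i];print(np.linalg.norm(d),np.degrees(np.arctan2(-d[0],d[1])))
for i,j in ((0,3),(1,2)):
    d=P[j]-P[i];print(np.linalg.norm(d),np.degrees(np.arctan2(d[1],d[0])))
Q=[atz(w,(x/2+130,y/2),.13) for x,y in [(255,221),(268,221),(267,300),(255,300)]];print(Q,np.mean(Q,0))
# board via top
t=grab_frame('top')
for px in [(219.6,181.7),(362.5,158.3)]: print(atz(t,px,.166))
for px in [(255.4,184),(329.7,170.9)]: print(atz(t,px,.148))
E
```

```text
[array([ 0.4063, -0.3711,  0.086 ]), array([ 0.4353, -0.2205,  0.086 ]), array([ 0.511, -0.234,  0.086]), array([ 0.4827, -0.3868,  0.086 ])]
centre [ 0.4588 -0.3031  0.086 ]
0.15340627838570567 -10.895721581610369
0.15539004872594478 -10.4813617893179
0.07800283454092284 -11.616086293674714
0.07687939866997823 -10.15115998187542
[array([ 0.4386, -0.3033,  0.13  ]), array([ 0.4398, -0.2967,  0.13  ]), array([ 0.4794, -0.3044,  0.13  ]), array([ 0.4783, -0.3106,  0.13  ])] [ 0.459  -0.3038  0.13  ]
[0.6338 0.191  0.166 ]
[ 0.6889 -0.1629  0.166 ]
[0.6297 0.104  0.148 ]
[ 0.661  -0.0825  0.148 ]
```

```bash
python3 -m inch '0.6 -3.3 -0.2 -3 0 0 -1; 0.6 -6.6 -0.3 -7 0 0 -1; 0.6 -6.6 -0.3 -12 0 0 -1; 0.6 -6.6 -0.3 -16 0 0 -1; 0.6 -6.6 -0.3 -19 0 0 -1; 0.6 -6.6 -0.3 -21 0 0 -1; 0.6 -6.6 -0.3 -22.3 0 0 -1; 0.6 -6.6 -0.3 -22.3 0 0 -1; 0.6 -6.6 -0.3 -22.3 0 0 -1'
python3 -m inch '0 0 0 0 0 0 0; 0 0 0 0 0 0 0; 0 0 0 0 0 0 0; 0 0 0 0 0 0 0; 0 0 0 0 0 0 0;0 0 0 0 0 0 0;0 0 0 0 0 0 0;0 0 0 0 0 0 0' 55
```

```text
t: 5.52
eef_pos: [0.4599, -0.3038, 0.095]
ee_rot: [3.139, 0.0, 1.382]
force: [-0.0, 0.3, -0.2]
width: 0.0525
t: 6.52
eef_pos: [0.46, -0.3037, 0.095]
ee_rot: [3.139, 0.0, 1.382]
force: [0.8, 0.4, 0.9]
width: 0.0076
```

```bash
python3 -m inch '0 0 0 3 0 0 0; 0 0 0 8 0 0 0; 0 0 0 14 0 0 0; 0 2 3 20 0 0 4; 0 5 8 24 0 0 8; 0 9 13 26 0 0 12; 0 13 18 26 0 0 16; 0 17 24 26 0 0 20; 0 21 29 26 0 0 20; 0 24 33 26 0 0 20; 0 24 33 26 0 0 20; 0 24 33 26 0 0 20'
python3 -m inch '0 0 0 0 0 0 0;0 0 0 0 0 0 0'
python3 - <<'E'
from h import *
np.set_printoptions(precision=4,suppress=True)
import pickle
w=grab_frame('wrist');s=grab_frame('side');t=grab_frame('top'); pickle.dump((w,s,t),open('f3.pkl','wb'))
print(telemetry.get_state())
for c,f in (('wrist',w),('side',s),('top',t)):
    r=pinpoint(c,'screws'); print(c,[(np.round(q['location'],1),round(q['p'],2)) for q in r[:2]])
g=np.zeros((600,800,3),np.uint8)
g[:, :]=cv2.resize(w['pixels'],(800,600),interpolation=cv2.INTER_CUBIC)
cv2.imwrite('pics/w3.png',g[...,::-1])
E
```

```text
t: 8.02
eef_pos: [0.7, 0.0277, 0.3524]
ee_rot: [-3.14, 0.0, 1.733]
force: [-0.3, -0.7, -4.6]
width: 0.0076
t: 8.28
eef_pos: [0.6994, 0.0267, 0.3523]
ee_rot: [-3.139, 0.0, 1.732]
force: [0.1, -0.6, -5.0]
width: 0.0075
{'t': 8.425, 'q': array([ 0.3158,  0.3589,  0.2919, -0.0001, -1.5049, -1.7256]), 'qd': array([ 0.0014,  0.0026,  0.0037,  0.0012,  0.0012, -0.0023]), 'joint_efforts': array([  0.0578, -62.74  ,  33.0415,   8.2159,  -0.0442,   0.0019]), 'eef_pos': array([0.6997, 0.0269, 0.353 ]), 'ee_rot': array([-3.1405,  0.0001,  1.7318]), 'force': array([-0.0499, -0.5641, -3.483 ]), 'moment': array([-0.0465,  0.027 , -0.0165]), 'width': 0.007778691876185432}
wrist [(array([268.9, 143.6]), 0.63)]
side [(array([244.6, 195.2]), 0.76)]
top [(array([289. , 173.1]), 0.62)]
```

View pics/w3.png

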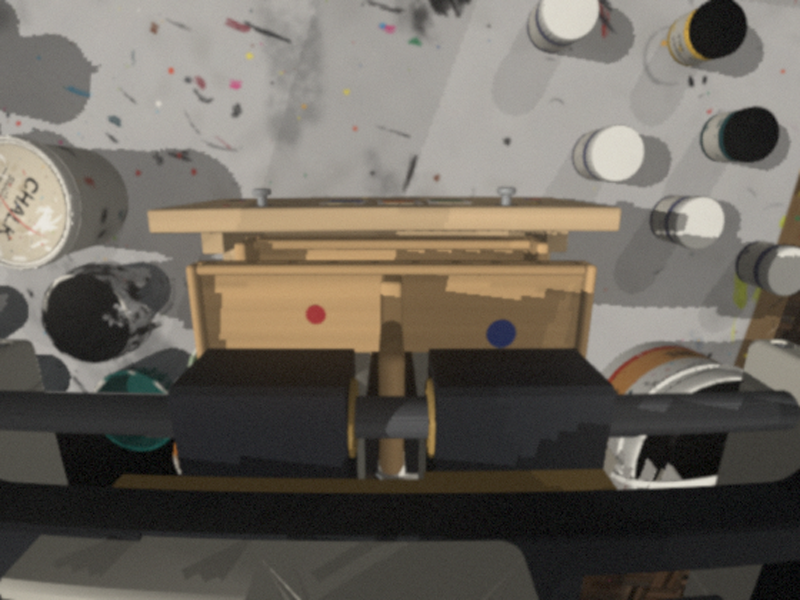

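```bash
python3 - <<'E'
from h import *
np.set_printoptions(precision=4,suppress=True)
import pickle
w,s,t=pickle.load(open('f3.pkl','rb'))
cv2.imwrite('pics/w3b.png',np.vstack([cv2.resize(w['pixels'][115:190,x:x+200],(800,300),interpolation=cv2.INTER_CUBIC) for x in (90,260)])[...,::-1])
def pr(n,a,b,z):
    A,B=atz(w,np.array(a)*.7,z),atz(w,np.array(b)*.7,z);d=B-A
    print(n,A,B,'mid',(A+B)/2,np.linalg.norm(d),np.degrees(np.arctan2(-d[0],d[1])))
pr('heads',(262,191),(506,190),.150)
pr('board',(150,211),(620,207),.166)
pr('lip',(189,264),(596,264),.353-.009)
print(tri([(w,(268.9,143.6)),(s,(244.6,195.2)),(t,(289,173.1))]))
E
```

```text
heads [ 0.6544 -0.082   0.15  ] [0.6235 0.1033 0.15  ] mid [0.6389 0.0107 0.15  ] 0.1878605036177897 9.465419369724087
board [ 0.6805 -0.1614  0.166 ] [0.6207 0.1877 0.166 ] mid [0.6506 0.0132 0.166 ] 0.35419178389321854 9.723724456730713
lip [ 0.6701 -0.055   0.344 ] [0.6456 0.0947 0.344 ] mid [0.6578 0.0198 0.344 ] 0.15167663286081667 9.267824206937034
(array([0.6568, 0.0162, 0.1325]), [np.float64(5.615423799997236), np.float64(0.9656959725659875), np.float64(1.499788614218668)])
```

View pics/w3b.png

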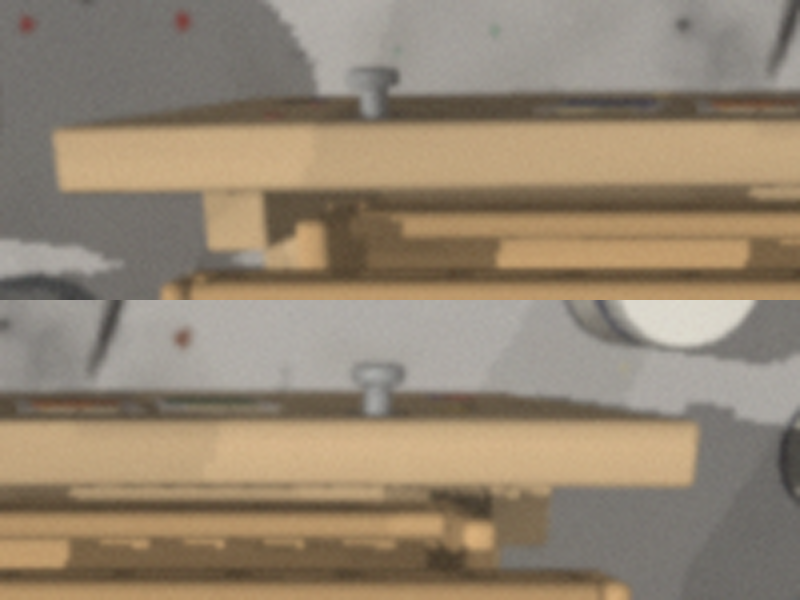

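```bash
python3 - <<'E'
from h import *
np.set_printoptions(precision=4,suppress=True)
import pickle
w,s,t=pickle.load(open('f3.pkl','rb'))
def pr(n,a,b,z):
    A,B=atz(w,a,z),atz(w,b,z);d=B-A;m=(A+B)/2
    th=np.arctan2(-d[0],d[1]); print(n,'mid',m,np.linalg.norm(d),np.degrees(th)); return m,th
bm,bt=pr('board',(103.25,147.2),(434.2,145.5),.166)
hm,ht=pr('heads z.148',(183.25,134.3),(354.75,133.75),.148)
hm,ht=pr('heads z.152',(183.25,134.3),(354.75,133.75),.152)
th=np.radians(9.6); ex=np.array([np.cos(th),np.sin(th)]); ey=np.array([-ex[1],ex[0]])
print('head-board in board frame',(hm-bm)[:2]@ex,(hm-bm)[:2]@ey)
# rack offset
r=np.array([.4588,-.3033])-np.array([.4600,-.3037]); a=np.radians(9.6+10.7); R=np.array([[np.cos(a),-np.sin(a)],[np.sin(a),np.cos(a)]])
face=hm[:2]+ex*.011
for f in (face,bm[:2]): print('face pt',f,'TCP hung',f-R@r-ex*.039)
# side/top refs
for n,f in (('top',t),('side',s)):
    for sg in (1,-1):
        P=np.r_[face+ey*.095*sg-ex*.011,.148]; print(n,proj(f,P))
cv2.imwrite('pics/t3.png',np.vstack([cv2.resize(t['pixels'][140:215,205:405],(800,300),interpolation=cv2.INTER_CUBIC),cv2.resize(s['pixels'][130:280,190:390],(400,300),interpolation=cv2.INTER_CUBIC).repeat(2,1)*0+cv2.copyMakeBorder(cv2.resize(s['pixels'][130:280,190:390],(400,300),interpolation=cv2.INTER_CUBIC),0,0,0,400,cv2.BORDER_CONSTANT)])[...,::-1])
E
```

```text
board mid [0.6507 0.0124 0.166 ] 0.35638758538342563 9.528089496814738
heads z.148 mid [0.6397 0.011  0.148 ] 0.18977632920582513 9.416959152642558
heads z.152 mid [0.6395 0.011  0.152 ] 0.18767856178838135 9.416959152642562
head-board in board frame -0.011267555488561055 0.0005333223607280422
face pt [0.6504 0.0129] TCP hung [0.6132 0.0064]
face pt [0.6507 0.0124] TCP hung [0.6135 0.0059]
top [255.1392 186.4058]
top [329.7984 173.1153]
side [251.8715 205.9404]
side [249.9501 176.4875]
```

```bash
python3 -m inch '0 -4 -0.9 0 0 0 0.2; 0 -8 -1.7 0 0 0 0.2; 0 -12 -2.6 0 0 0 0.2; 0 -12.6 -2.7 -3 0 0 0.2; 0 -12.6 -2.7 -7 0 0 0.2; 0 -12.6 -2.7 -11 0 0 0.2; 0 -12.6 -2.7 -13.5 0 0 0.2; 0 -12.6 -2.7 -14.8 0 0 0.2; 0 -12.6 -2.7 -14.8 0 0 0.2; 0 -12.6 -2.7 -14.8 0 0 0.2; 0 -12.6 -2.7 -14.8 0 0 0.2'
python3 - <<'E'
from h import *
np.set_printoptions(precision=4,suppress=True)
import pickle
w=grab_frame('wrist');s=grab_frame('side');t=grab_frame('top'); pickle.dump((w,s,t),open('f4.pkl','wb'))
st=telemetry.get_state(); print(st['eef_pos'],st['ee_rot'],st['force'])
g=np.zeros((600,800,3),np.uint8)
g[:300]=cv2.resize(t['pixels'][140:215,205:405],(800,300),interpolation=cv2.INTER_CUBIC)
g[300:,:400]=cv2.resize(s['pixels'][130:280,190:390],(400,300),interpolation=cv2.INTER_CUBIC)
g[300:,400:]=cv2.resize(w['pixels'][:,:],(400,300),interpolation=cv2.INTER_CUBIC)
cv2.imwrite('pics/c4.png',g[...,::-1])
E
```

```text
t: 9.95
eef_pos: [0.5745, 0.0004, 0.206]
ee_rot: [3.141, -0.0, 1.736]
force: [-0.1, 0.7, -4.8]
width: 0.0076
[0.5741 0.0003 0.2054] [-3.1413 -0.      1.7358] [-0.0259  0.079  -4.5239]
```

View pics/c4.png

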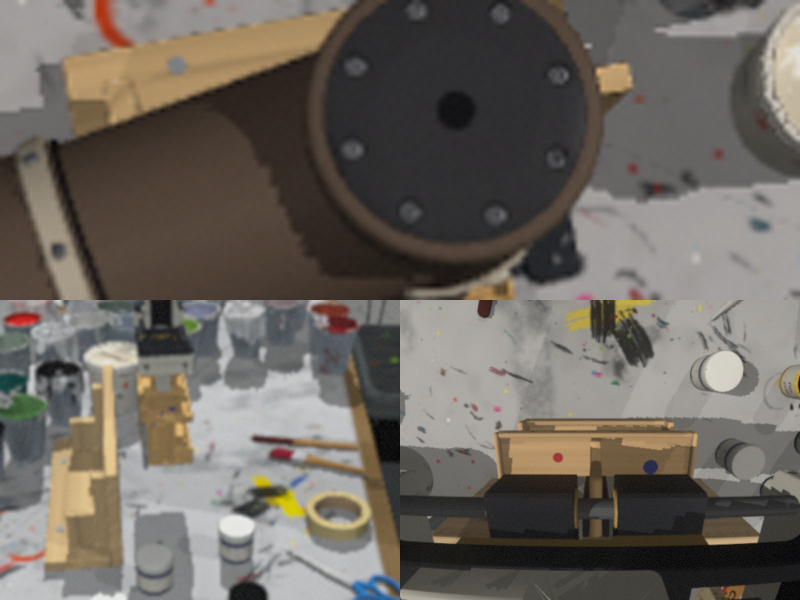

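```bash
python3 -m inch '0 1 0.15 0 0 0 0; 0 2 0.3 0 0 0 0; 0 2.5 0.38 0 0 0 0; 0 2.9 0.44 0 0 0 0; 0 2.9 0.44 0 0 0 0'
python3 -m inch '0 0.2 0.03 0 0 0 0; 0 0.4 0.06 0 0 0 0; 0 0.6 0.1 0 0 0 0; 0 0.8 0.13 0 0 0 0;0 0.9 0.15 0 0 0 0;0 0.9 0.15 0 0 0 0'
```

```text
t: 10.72
eef_pos: [0.6032, 0.0048, 0.2051]
ee_rot: [-3.141, 0.0, 1.736]
force: [-0.4, -0.2, -4.6]
width: 0.008
t: 11.48
eef_pos: [0.6123, 0.0063, 0.205]
ee_rot: [-3.141, 0.0, 1.736]
force: [0.4, 0.8, -4.9]
width: 0.0079
```

```bash
python3 -m inch '0 0.1 0.02 0 0 0 0; 0 0.2 0.03 0 0 0 0; 0 0.2 0.03 0 0 0 0'
```

```text
t: 11.85
eef_pos: [0.6136, 0.0064, 0.2049]
ee_rot: [-3.139, 0.0, 1.736]
force: [-3.4, 0.4, -2.1]
width: 0.0075
```

```bash
python3 -m inch '0 -0.1 0 0 0 0 0; 0 -0.1 0 -0.4 0 0 0; 0 -0.1 0 -0.8 0 0 0; 0 -0.1 0 -1.2 0 0 0; 0 -0.1 0 -1.2 0 0 0'
```

```text
t: 12.48
eef_pos: [0.6124, 0.0064, 0.1923]
ee_rot: [-3.138, 0.0, 1.736]
force: [0.1, 0.6, -4.8]
width: 0.0078
```

```bash
python3 -m inch '0 0 0 -0.3 0 0 0; 0 0 0 -0.6 0 0 0; 0 0 0 -0.9 0 0 0; 0 0 0 -1.1 0 0 0; 0 0 0 -1.1 0 0 0'; python3 -m inch '0 0 0 -0.1 0 0 0; 0 0 0 -0.2 0 0 0; 0 0 0 -0.2 0 0 0'
```

```text
t: 13.1
eef_pos: [0.6123, 0.0064, 0.1811]
ee_rot: [-3.138, 0.0, 1.736]
force: [-0.4, -0.1, -5.2]
width: 0.0078
t: 13.48
eef_pos: [0.6124, 0.0063, 0.1796]
ee_rot: [-3.139, 0.0, 1.736]
force: [-1.7, 0.1, -1.0]
width: 0.0078
```

```bash
python3 -m inch '0 0 0 -0.1 0 0 0; 0 0 0 -0.2 0 0 0; 0 0 0 -0.3 0 0 0;0 0 0 -0.3 0 0 0'
```

```text
t: 13.98
eef_pos: [0.6125, 0.0063, 0.1792]
ee_rot: [-3.14, 0.001, 1.736]
force: [-9.5, 2.6, 14.5]
width: 0.0081
```

```bash
python3 -m inch '0 0 0 0.05 0 0 0; 0.35 0 0 0.05 0 0 0; 0.35 0 0 0.05 0 0 0; 0.35 0 0 0.05 0 0 0'; python3 -m inch '0.35 0 0 2 0 0 0; 0.35 0 0 5 0 0 0; 0.35 0 0 9 0 0 0; 0.6 -4 2 13 0 0 0; 0.6 -8 4 13 0 0 0; 0.6 -8 4 13 0 0 0; 0.6 -8 4 13 0 0 0'
python3 - <<'E'
from h import *
np.set_printoptions(precision=4,suppress=True)
import pickle
w=grab_frame('wrist');s=grab_frame('side');t=grab_frame('top'); pickle.dump((w,s,t),open('f5.pkl','wb'))
st=telemetry.get_state(); print(st['eef_pos'],st['ee_rot'],st['force'])
for c,f,z in (('wrist',w,.0275),('side',s,.0275),('top',t,.0275)):
    r=pinpoint(c,'white_jar_center'); print(c,[(np.round(q['location'],1),round(q['p'],2),atz(f,q['location'],z)) for q in r[:4]])
g=np.zeros((600,800,3),np.uint8)
g[:300,:400]=cv2.resize(t['pixels'][140:290,205:405],(400,300),interpolation=cv2.INTER_CUBIC)
g[300:,:400]=cv2.resize(s['pixels'][130:280,190:390],(400,300),interpolation=cv2.INTER_CUBIC)
g[300:,400:]=cv2.resize(w['pixels'][:,:],(400,300),interpolation=cv2.INTER_CUBIC)
g[:300,400:]=cv2.resize(s['pixels'][160:235,220:320],(400,300),interpolation=cv2.INTER_CUBIC)
cv2.imwrite('pics/c5.png',g[...,::-1])
E
```

```text
t: 14.48
eef_pos: [0.6127, 0.0063, 0.1796]
ee_rot: [-3.141, 0.001, 1.736]
force: [0.2, -0.6, 0.1]
width: 0.029
t: 15.35
eef_pos: [0.5329, 0.0464, 0.3098]
ee_rot: [-3.141, 0.001, 1.737]
force: [0.5, 0.1, -0.2]
width: 0.0523
[0.5332 0.046  0.309 ] [-3.1395  0.0011  1.7357] [ 0.7379 -0.334   0.6391]
wrist [(array([395.1, 221.4]), 0.83, array([0.5678, 0.2301, 0.0275])), (array([363. , 130.4]), 0.74, array([0.4509, 0.1533, 0.0275]))]
side [(array([264.9, 263.3]), 0.92, array([0.5759, 0.2239, 0.0275])), (array([240.4, 291.1]), 0.74, array([0.6291, 0.3407, 0.0275])), (array([225.5, 322.6]), 0.6, array([0.6484, 0.45  , 0.0275])), (array([308.1, 249.2]), 0.58, array([0.4516, 0.1511, 0.0275]))]
top [(array([131.4, 185.3]), 0.91, array([0.6494, 0.4597, 0.0275])), (array([174.7, 196. ]), 0.7, array([0.6173, 0.3355, 0.0275])), (array([240. , 254.9]), 0.58, array([0.4518, 0.1535, 0.0275]))]
```

View pics/c5.png

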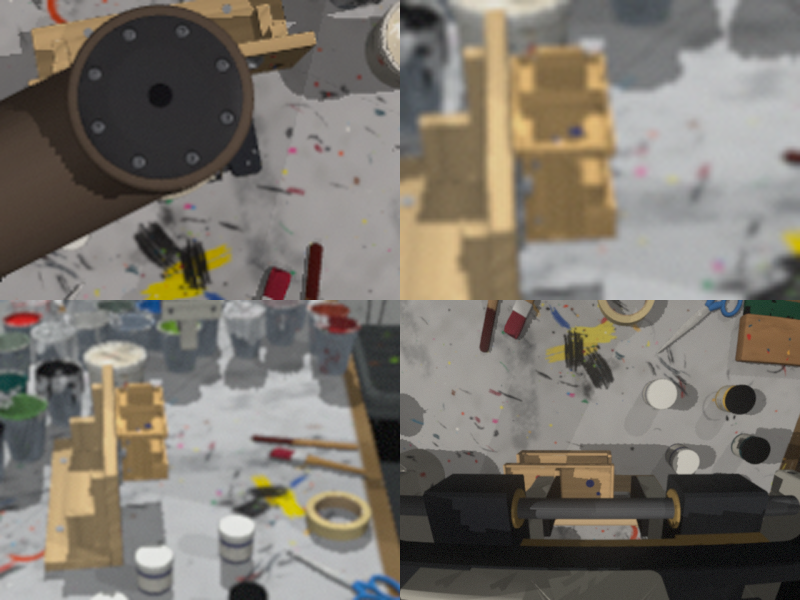

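```bash
python3 -m inch '1 -1 1 0 0 0 10; 1 -3 3 0 0 0 20; 1 -5 5 -1 0 0 30; 1 -6 7 -3 0 0 40; 1 -7 9 -5 0 0 50; 1 -8 10.5 -8 0 0 60; 1 -8.2 10.7 -11 0 0 70; 1 -8.2 10.7 -14 0 0 80; 1 -8.2 10.7 -17 0 0 90; 1 -8.2 10.7 -18 0 0 90; 1 -8.2 10.7 -18 0 0 90; 1 -8.2 10.7 -18 0 0 90'
python3 - <<'E'
from h import *
np.set_printoptions(precision=4,suppress=True)
st=telemetry.get_state(); print(st['eef_pos'],st['ee_rot'],st['q'])
for c in ('wrist','side','top'):
    f=grab_frame(c)
    r=pinpoint(c,'white_jar_center'); print(c,[(np.round(q['location'],1),round(q['p'],2),atz(f,q['location'],.0275)) for q in r[:4]])
    if c=='wrist': save(f,'w6.png')
E
```

```text
t: 17.15
eef_pos: [0.4518, 0.1534, 0.13]
ee_rot: [-3.14, 0.003, -2.979]
force: [-0.0, -0.5, 0.1]
width: 0.0877
[0.4518 0.1534 0.13  ] [-3.1399  0.0026 -2.9789] [ 0.7433  0.121  -0.5507  0.0036 -0.8978 -0.5829]
wrist [(array([133.7, 270.4]), 0.67, array([0.5671, 0.2279, 0.0275])), (array([274.3, 207.3]), 0.63, array([0.4513, 0.1489, 0.0275]))]
side [(array([242.7, 288.4]), 0.98, array([0.6246, 0.3302, 0.0275])), (array([223.5, 324.1]), 0.89, array([0.6524, 0.4549, 0.0275])), (array([306.9, 252.6]), 0.81, array([0.4549, 0.1678, 0.0275])), (array([263.4, 265.9]), 0.65, array([0.579 , 0.2356, 0.0275]))]
top [(array([212.1, 212.6]), 0.85, array([0.5695, 0.2303, 0.0275])), (array([130. , 185.7]), 0.72, array([0.6483, 0.4637, 0.0275])), (array([175.9, 194.6]), 0.56, array([0.6212, 0.3321, 0.0275]))]
```

View pics/w6.png

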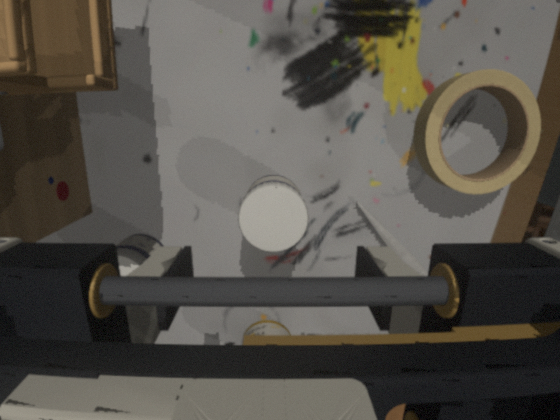

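```bash
python3 - <<'E'
from h import *
f=grab_frame('wrist'); print(atz(f,(273.3,215.5),.055),atz(f,(239,215.5),.055),atz(f,(307.5,215.5),.055))
E
```

```text
[0.45153474 0.14769574 0.055     ] [0.47702659 0.15197531 0.055     ] [0.42613661 0.14343739 0.055     ]
```

```bash
python3 - <<'E'
from h import *
import pickle
w,s,t=pickle.load(open('f5.pkl','rb')); f=grab_frame('wrist')
w0,s0,t0=pickle.load(open('f1.pkl','rb'))
for n,g,(x,y),r in (('w5',w,(365,131),30),('now',f,(273,215),45),('top',t0,(239,254),14),('side',s0,(308,244),12)):
    m=(g['pixels'].min(2)>175).astype(np.uint8); q=np.zeros_like(m); cv2.circle(q,(x,y),r,1,-1)
    nn,l,st,c=cv2.connectedComponentsWithStats(m*q); i=1+np.argmax(st[1:,4]); 
    cx,cy=st[i,0]+st[i,2]/2-.5,st[i,1]+st[i,3]/2-.5
    print(n,st[i],c[i],atz(g,c[i],.055),atz(g,(cx,cy),.055))
E
```

```text
w5 [ 347  112   39   40 1189] [366.34650967 131.24810765] [0.45177182 0.1501998  0.055     ] [0.45215276 0.14983756 0.055     ]Traceback (most recent call last):
  File "<stdin>", line 7, in <module>
    return _wrapfunc(a, 'argmax', axis=axis, out=out, **kwds)
    return bound(*args, **kwds)
ValueError: attempt to get argmax of an empty sequence
```

```bash
python3 -m inch '1 0 -0.3 -1 0 0 0; 1 0 -0.3 -4 0 0 0; 1 0 -0.3 -7 0 0 0; 1 0 -0.3 -9.5 0 0 0; 1 0 -0.3 -10.6 0 0 0; 1 0 -0.3 -10.6 0 0 0; 0.3 0 -0.3 -10.6 0 0 0; 0.3 0 -0.3 -10.6 0 0 0; 0.3 0 -0.3 -10.6 0 0 0; 0.3 0 -0.3 -10.6 0 0 0; 0.3 0 -0.3 -10.6 0 0 0;0.3 0 -0.3 -10.6 0 0 0' 20
```

```text
t: 19.05
eef_pos: [0.4518, 0.1504, 0.0236]
ee_rot: [-3.14, 0.003, -2.977]
force: [1.8, -1.1, 4.8]
width: 0.052
```

```bash
python3 -m inch '0.3 0 0 1 0 0 0; 0.3 0 0 4 0 0 0; 0.3 0 0 9 0 0 0; 0.3 0 0 14 0 0 0; 0.3 0 0 19 0 0 0; 0.3 2 -1.4 23 0 0 0; 0.3 5 -3.5 24.5 0 0 0; 0.3 9 -6.3 24.5 0 0 0; 0.3 13 -9 24.5 0 0 0; 0.3 15.2 -10.6 24.5 0 0 0; 0.3 15.2 -10.6 24.5 0 0 0; 0.3 15.2 -10.6 24.5 0 0 0'
python3 -m inch '0.3 0 0 0 0 0 0'
python3 - <<'E'
from h import *
np.set_printoptions(precision=4,suppress=True)
s=grab_frame('side');t=grab_frame('top');w=grab_frame('wrist')
g=np.zeros((600,800,3),np.uint8)
g[:,:400]=cv2.resize(s['pixels'][110:260,190:290],(400,600),interpolation=cv2.INTER_CUBIC)
g[:300,400:]=cv2.resize(w['pixels'],(400,300),interpolation=cv2.INTER_CUBIC)
cv2.imwrite('pics/c7.png',g[...,::-1])
E
```

```text
t: 20.55
eef_pos: [0.6028, 0.0444, 0.2683]
ee_rot: [-3.14, 0.001, -2.977]
force: [0.2, -0.2, -1.0]
width: 0.0522
t: 20.68
eef_pos: [0.602, 0.0449, 0.2686]
ee_rot: [-3.141, 0.001, -2.976]
force: [0.2, 0.0, -1.9]
width: 0.0521
```

View pics/c7.png

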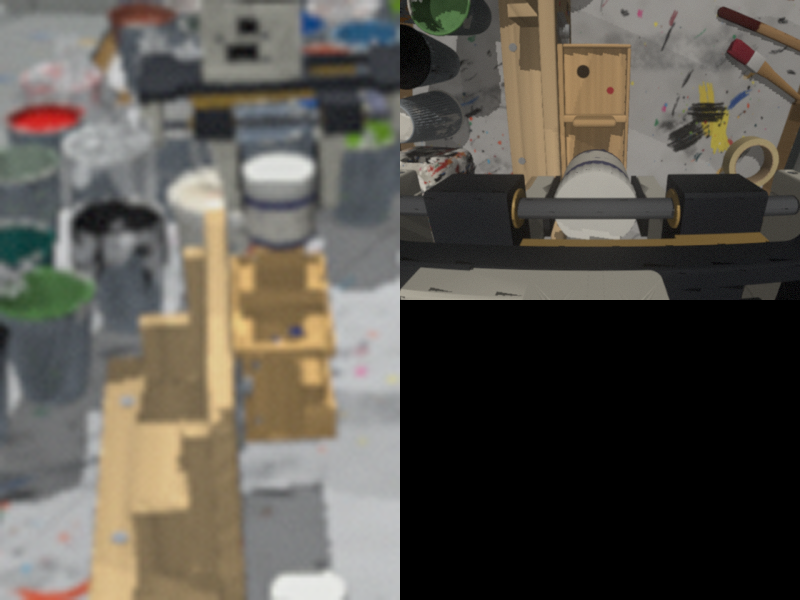

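```bash
python3 -m inch '0.3 0.2 0 -2 0 0 0; 0.3 0.2 0 -4 0 0 0; 0.3 0.2 0 -6 0 0 0; 0.3 0.2 0 -7 0 0 0; 0.3 0.2 0 -7.4 0 0 0; 0.3 0.2 0 -7.6 0 0 0; 0.3 0.2 0 -7.6 0 0 0'; python3 -m inch '0.3 0 0 -0.15 0 0 0; 0.3 0 0 -0.3 0 0 0; 0.3 0 0 -0.4 0 0 0; 0.3 0 0 -0.4 0 0 0'
```

```text
t: 21.7
eef_pos: [0.6046, 0.0451, 0.1932]
ee_rot: [-3.141, 0.003, -2.976]
force: [-0.3, 0.5, -1.9]
width: 0.0522
t: 22.2
eef_pos: [0.6045, 0.045, 0.1891]
ee_rot: [-3.141, 0.002, -2.976]
force: [1.0, -0.6, -2.6]
width: 0.0523
```

```bash
python3 -m inch '0.3 0 0 -0.05 0 0 0; 0.3 0 0 -0.1 0 0 0; 0.3 0 0 -0.1 0 0 0'; python3 -m inch '0.3 0 0 -0.05 0 0 0; 0.3 0 0 -0.05 0 0 0'
```

```text
t: 22.58
eef_pos: [0.6045, 0.045, 0.1881]
ee_rot: [-3.141, 0.002, -2.976]
force: [0.1, 0.0, -2.0]
width: 0.0522
t: 22.82
eef_pos: [0.6046, 0.045, 0.1879]
ee_rot: [-3.14, 0.003, -2.976]
force: [-0.8, 0.7, 1.2]
width: 0.0518
```

```bash
python3 -m inch '0.65 0 0 0 0 0 0; 0.75 0 0 0 0 0 0; 0.9 0 0 0 0 0 0; 0.9 0 0 0 0 0 0'; python3 -m inch '0.9 0 0 1 0 0 0; 0.9 0 0 3 0 0 0; 0.9 0 0 6 0 0 0; 0.9 0 0 11 0 0 0; 0.9 -4 4 15 0 0 0; 0.9 -10 4 15 0 0 0; 0.9 -15 4 15 0 0 0; 0.9 -20 4 15 0 0 0; 0.9 -20 4 15 0 0 0;0.9 -20 4 15 0 0 0'
python3 - <<'E'
from h import *
np.set_printoptions(precision=4,suppress=True)
s=grab_frame('side');t=grab_frame('top')
st=telemetry.get_state(); print(st['eef_pos'],st['force'])
g=np.zeros((600,800,3),np.uint8)
g[:,:400]=cv2.resize(s['pixels'][130:280,190:290],(400,600),interpolation=cv2.INTER_CUBIC)
g[:300,400:]=cv2.resize(t['pixels'][110:260,190:390],(400,300),interpolation=cv2.INTER_CUBIC)
g[300:,400:]=cv2.resize(s['pixels'],(400,300),interpolation=cv2.INTER_CUBIC)
cv2.imwrite('pics/c8.png',g[...,::-1])
E
```

```text
t: 23.32
eef_pos: [0.6047, 0.045, 0.1879]
ee_rot: [-3.14, 0.003, -2.976]
force: [0.4, -0.5, -0.0]
width: 0.0768
t: 24.58
eef_pos: [0.4048, 0.0852, 0.3389]
ee_rot: [-3.141, 0.005, -2.975]
force: [0.2, 0.8, -0.7]
width: 0.0788
[0.4053 0.0851 0.3381] [ 0.4368 -0.1072  0.2548]
```

View pics/c8.png

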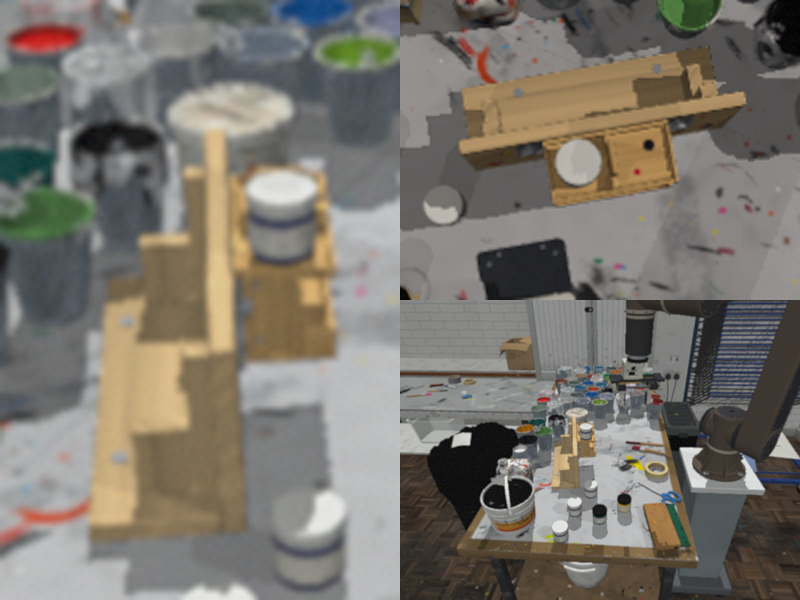

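```bash
python3 - <<'E'
from h import *
np.set_printoptions(precision=4,suppress=True)
s=grab_frame('side');t=grab_frame('top')
for n in ('rack_grip','rack_deck'):
    a=pinpoint('side',n);b=pinpoint('top',n)
    if a and b: print(n,a[0]['p'],b[0]['p'],tri([(s,np.array(a[0]['location'])),(t,np.array(b[0]['location']))]))
print(arm.job_done())
E
```

```text
rack_grip 0.86 0.96 (array([0.6089, 0.0108, 0.1941]), [np.float64(1.1955637266925134), np.float64(1.5728557107232883)])
the job is handed in; nothing more can be done
None
```

The rack hangs on both screws and the white-lidded jar stands upright on its top deck. I handed the job in at about 25 s of the 58 s allowed.

- **Rack:** I gripped it by the tab and passed both keyholes over the heads without any contact force until the back met the board. I then pulled it down to a hard stop at TCP z = 0.179, where 0.180 was expected. It held there against about 15 N of downward push.
- **Jar:** I took the white-lidded jar nearest the base and set it in the left bay, then released it after light contact. I left the black-lidded jars untouched.
- **Last checks:** The final side and top pictures show the jar upright in the left bay and the rack flat along the board. The networks put the rack grip at z = 0.194, where fully home is 0.197; that gap is within their usual error. The force on the free gripper read about zero.
- **What disagreed:** The check with `rack_deck` gave no detection, so the rack's final height rests on the grip point and the hard stop. Before the jar grasp, the estimates of its y position differed by up to 2 cm between cameras. I used 0.150, from the wrist camera's view of the lid, and the grasp held.

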